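# Stand the samples in their spill trays

### The arm

A 7-joint arm with a two-finger parallel gripper is mounted at the origin on a cart in front of the work surface, level with it; the furniture and walls round the work are solid. World frame = base frame: x ahead of the robot, y to its left, z up, the work surface at z = 0. Lengths are in mm, angles in rad, forces in N, time in s.
With the tool pointing down it reaches from about 400 to 900 mm from the base axis. Payload 5.6 kg.
Tool frame: the origin (TCP) lies at the very end of the fingers, on their centre line; the grasp point (between the pads) lies 19 mm behind it; z points along the fingers, y is the line along which they close (so a half turn about z gives the same grasp; the last joint's range is limited). The gripper opens to 92 mm and grips with 3 to 60 N. Pads are 20 mm wide; open, the fingers measure 128 mm over their backs; the gripper's body (75 mm by 189 mm) begins 69 mm behind the grasp point.
Start: joints at [1.148, 0.468, -0.012, 1.603, 0.006, 1.071, -0.056], TCP at [240.937, -603.705, 177.092] pointing down, gripper open.
Joint ranges: [-2.53, 2.53], [-0.31, 2.02], [-1.57, 1.55], [0.28, 2.44], [-1.29, 4.43], [0.15, 1.84], [-2.92, 2.92]. Speed limits (rad/s): [2.57, 2.57, 3.14, 3.14, 3.14, 3.14, 3.14].

### API

Orientations are given as a rotation vector (axis times angle).
In Python, from station import bot gives the robot as it stands. Calls block until the motion is done:
- bot.goto(position, orientation): joint-space move of the TCP to a pose.
- bot.move_linear(position, orientation=None, velocity=150, threshold=None): straight line of the TCP; orientation=None keeps the orientation; velocity is the mean speed in mm/s. With threshold (N) it stops when the force on the tool has changed by that much, and returns True; else False.
- bot.movej(angles): joint-space move.
- bot.ungrasp() and bot.grab(strength=None): open the fingers fully, or close them until they stop; strength is the grip in N (None keeps the last).
- bot.wait(seconds).
- bot.ik(position, orientation): joint angles nearest the present ones, or None.
- bot.sense(): the state.
- bot.snapshot(name): name is "scene" or "top" or "wrist"; returns a dict with "color" (480x640x3 uint8, red, green, blue), "range_z" (480x640 float32, mm along the optical axis (not along the pixel's ray), 0 where there is no reading), "camera_matrix" (3x3 intrinsics, pixels), "dist_coeffs" ([k1, k2, p1, p2, k3] as OpenCV has them; the pictures are not rectified), "world_from_camera" (4x4, takes a point from camera to world coordinates). Camera axes: x right, y down, z forward; pixel columns grow to the right and rows downward; lengths in mm; the calibration is good to about 2 mm. A picture is of the moment at which its call begins.
A pose or a line that the arm cannot do raises bot.Unreachable and nothing moves.
- bot.hand_in(): hands the job in; it is judged then, once.
Trained networks look in the newest picture that a camera, given by its name, has taken for a name from the list of things; names that differ only in an ending like _2 or _b are one class to them, and where a whole thing is asked for, a point or a joint stands for the part that bears it (a point fixed in the world has none). Each returns a list of dicts, best first, with "conf" (0 to 1); they miss things now and then, are a little off and sometimes report something else, mostly with a low value. They report only what shows in the picture. A call takes as long as a camera call. They do not tell look-alikes from the thing itself.
- bot.find_in(camera, label): "extent" ([left, top, right, bottom] as shares, 0 to 1, of the picture: columns of its width, rows of its height, round what is visible of it).
- bot.spot_point(camera, label): "point" ([column, row] as shares, 0 to 1, of the picture: columns of its width, rows of its height: a listed point, or the origin of a listed thing).
The state is a dict: "time": time; "q": joint angles; "qd": joint speeds; "tau": joint torques, N m; "ee_pos": TCP position; "ee_rot": TCP orientation; "contact_force": force on the tool from outside, world axes, zero at the start; "moment": the same for the moment, N m; "grip_width": finger opening in mm; "gripper_force": force on a finger pad.
Only numpy, scipy, OpenCV 4.12 (cv2) and the standard library are available. Lean on these libraries where they do the work, as an engineer would, in place of code of your own. Each camera call takes 0.05 s, during which the arm holds its last target. There are 200 camera calls.

### The job

Stand each closed sample container on the bench upright in the round steel spill tray of its size: one milk bottle in each of the two large trays, the sample jar in the medium tray and the small vial in the small tray. Set them down rather than dropping them, do not tip them over, and leave the small beaker and the dropper bottle where they stand.

Things in the scene. Friction and masses are not known exactly. Their poses are not given: they have to be found in the camera images.
- milk_bottle_1: Milk sample bottle with a white screw cap, one of two alike: clear round bottle with cream-white contents, 58 mm in diameter and 112 mm tall, about 0.18 kg, standing upright. Origin: centre of its underside; z is its axis (up). The body keeps its full width up to the shoulder; grip it at 60 to 85 mm height, or round the cap, 52 mm wide, from 90 mm up.
- milk_bottle_2: Milk sample bottle with a white screw cap, one of two alike: clear round bottle with cream-white contents, 58 mm in diameter and 112 mm tall, about 0.18 kg, standing upright. Origin: centre of its underside; z is its axis (up). The body keeps its full width up to the shoulder; grip it at 60 to 85 mm height, or round the cap, 52 mm wide, from 90 mm up.
- sample_jar: Sample jar: white round beaker-like pot with a screw lid, 69 mm tall, about 0.07 kg; the body tapers to about 45 mm wide at the foot, the lid is 54 mm in diameter and spans heights 55 to 69 mm (a good grip, at 60 mm). Origin: centre of its underside; z is its axis (up).
- buffer_vial: Small buffer vial: slim white round vial with a cap, 27 mm in diameter and 62 mm tall with the cap, about 0.03 kg; grip it by the body between 20 and 50 mm height (the cap above 50 mm gives no hold). Origin: centre of its underside; z is its axis (up).
- tray_large_1: One of the two large spill trays, alike: fixed round flat stainless steel dish, 92 mm outer and 86 mm inner diameter, rim 10 mm above the bench, floor 3 mm thick (a thing standing in it has its underside 3 mm above the bench). Origin: centre of its underside, on the bench; z up.
- tray_large_2: One of the two large spill trays, alike: fixed round flat stainless steel dish, 92 mm outer and 86 mm inner diameter, rim 10 mm above the bench, floor 3 mm thick (a thing standing in it has its underside 3 mm above the bench). Origin: centre of its underside, on the bench; z up.
- tray_medium: Medium spill tray: fixed round flat stainless steel dish, 76 mm outer and 70 mm inner diameter, rim 10 mm above the bench, floor 3 mm thick (a thing standing in it has its underside 3 mm above the bench). Origin: centre of its underside, on the bench; z up.
- tray_small: Small spill tray: fixed round flat stainless steel dish, 52 mm outer and 46 mm inner diameter, rim 10 mm above the bench, floor 3 mm thick (a thing standing in it has its underside 3 mm above the bench). Origin: centre of its underside, on the bench; z up.
- small_beaker: Bystander: small empty open glass beaker, 55 mm in diameter and 71 mm tall, loose. To be left alone. Origin: centre of its underside. (Furniture nearby: the drawer cabinet on the right, about 0.21 m high, fills the bench beyond x = 0.47 for y below -0.07; the window wall rises left of y = 0.37.)
- dropper_bottle: Bystander: amber dropper bottle with a black rubber teat, 33 mm in diameter and 105 mm tall, loose. To be left alone. Origin: centre of its underside.
Things that resemble listed ones, but are neither listed nor needed, are in the scene too. What is shaped like the buffer_vial but purple or red is not meant.

How it is judged (in metres and radians):
At the end, for the whole second after the job is handed in: A milk bottle stands in each large tray (axis within 16 mm of the tray's), the jar in the medium tray (13 mm) and the vial in the small one (12 mm), all four on the tray floor (underside under 6 mm above the bench), upright within 0.1 rad, at rest and released ((((horizontal distance between milk_bottle_1 and tray_large_1 below 0.016 m and z of milk_bottle_1 in the frame of tray_large_1 between 0 and 0.006 m) and (horizontal distance between milk_bottle_2 and tray_large_2 below 0.016 m and z of milk_bottle_2 in the frame of tray_large_2 between 0 and 0.006 m)) or ((horizontal distance between milk_bottle_1 and tray_large_2 below 0.016 m and z of milk_bottle_1 in the frame of tray_large_2 between 0 and 0.006 m) and (horizontal distance between milk_bottle_2 and tray_large_1 below 0.016 m and z of milk_bottle_2 in the frame of tray_large_1 between 0 and 0.006 m))) and horizontal distance between sample_jar and tray_medium below 0.013 m and z of sample_jar in the frame of tray_medium between 0 and 0.006 m and horizontal distance between buffer_vial and tray_small below 0.012 m and z of buffer_vial in the frame of tray_small between 0 and 0.006 m and angle between each of milk_bottle_1, milk_bottle_2, sample_jar, buffer_vial's own z axis and vertical below 0.1 rad and linear speed of each of milk_bottle_1, milk_bottle_2, sample_jar, buffer_vial below 0.02 m/s and contact force between the fingers and milk_bottle_1 below 0.05 N and contact force between the fingers and milk_bottle_2 below 0.05 N and contact force between the fingers and sample_jar below 0.05 N and contact force between the fingers and buffer_vial below 0.05 N); the robot touches nothing.
It fails at once if the small beaker or the dropper bottle is shifted by more than 25 mm or knocked over (distance of any of small_beaker, dropper_bottle from where it was at the start of the episode above 0.025 m or angle between any of small_beaker, dropper_bottle's own z axis and vertical above 0.5 rad).
It fails at once if a bottle, the jar or the vial is tipped over (more than 45 degrees) (angle between any of milk_bottle_1, milk_bottle_2, sample_jar, buffer_vial's own z axis and vertical above 0.79 rad).
It fails at once if a bottle, the jar or the vial is dropped (falls freely by more than about 30 mm) instead of being set down ((linear speed of milk_bottle_1 above 0.8 m/s and contact force between the fingers and milk_bottle_1 below 0.02 N) or (linear speed of milk_bottle_2 above 0.8 m/s and contact force between the fingers and milk_bottle_2 below 0.02 N) or (linear speed of sample_jar above 0.8 m/s and contact force between the fingers and sample_jar below 0.02 N) or (linear speed of buffer_vial above 0.8 m/s and contact force between the fingers and buffer_vial below 0.02 N)).
It also fails if it takes over 120 s, if anything falls off the work surface, if the arm or the gripper's body presses on something with over 40 N, if the wrist force passes 120 N, or if a joint passes its speed limit or range.

## Working session

There is one attempt and no reset: what is moved stays moved. The work goes in short steps, each a Python script; the robot and the scene stay as the last script left them, time stands still between calls to the robot, and variables do not carry over. Pictures are saved under pics/ and viewed, at most 14 in all, crops included, and the job is handed in when it is done.

```bash
ls; mkdir -p pics; cat > h.py <<'E'
from station import bot
import numpy as np, cv2
def snap(c,fn=None):
    s=bot.snapshot(c)
    if fn: cv2.imwrite('pics/'+fn,s['color'][:,:,::-1])
    return s
def ray(s,u,v):
    p=cv2.undistortPoints(np.array([[[u,v]]],float),np.array(s['camera_matrix']),np.array(s['dist_coeffs']))[0,0]
    return np.array([p[0],p[1],1.])
def at_depth(s,u,v):
    T=np.array(s['world_from_camera']);d=s['range_z'][int(round(v)),int(round(u))]
    return (T@np.r_[ray(s,u,v)*d,1])[:3]
def on_plane(s,u,v,z):
    T=np.array(s['world_from_camera']);r=T[:3,:3]@ray(s,u,v);o=T[:3,3]
    return o+r*(z-o[2])/r[2]
def cloud(s):
    v,u=np.mgrid[:480,:640];p=cv2.undistortPoints(np.stack([u,v],-1).reshape(-1,1,2).astype(float),np.array(s['camera_matrix']),np.array(s['dist_coeffs'])).reshape(480,640,2)
    z=s['range_z'][...,None];c=np.concatenate([p*z,z],-1);T=np.array(s['world_from_camera'])
    return c@T[:3,:3].T+T[:3,3]
E
python3 - <<'E'
from h import *
np.set_printoptions(precision=1,suppress=True)
print(bot.sense())
for c in('top','scene'):
    s=snap(c,c+'0.png');print(c,np.array(s['world_from_camera']))
    for l in('milk_bottle','sample_jar','buffer_vial','tray_large','tray_medium','tray_small','small_beaker','dropper_bottle'):
        try:
            for d in bot.find_in(c,l if l in('sample_jar','buffer_vial','tray_medium','tray_small','small_beaker','dropper_bottle') else l+'_1'):
                e=np.array(d['extent'])*[640,480,640,480];print(l,round(d['conf'],2),e,on_plane(s,(e[0]+e[2])/2,(e[1]+e[3])/2,0))
        except Exception as ex: print(l,ex)
E
```

```text
pics
{'time': 0.0, 'q': array([ 1.1,  0.5, -0. ,  1.6,  0. ,  1.1, -0.1]), 'qd': array([ 0., -0., -0.,  0., -0., -0.,  0.]), 'tau': array([  0. , -52.1,  -0. , -24.4,  -0.1,   0. ,   0. ]), 'ee_pos': array([ 240.7, -603.1,  176.2]), 'ee_rot': array([-3.1, -0.6,  0. ]), 'contact_force': array([ 0.3, -0.1, -0.2]), 'moment': array([0., 0., 0.]), 'gripper_force': 0.0, 'grip_width': 91.63383781529114}
top [[ -0.   -1.    0.1 412.9]
 [ -1.    0.   -0.   20.6]
 [  0.   -0.1  -1.  932.4]
 [  0.    0.    0.    1. ]]
milk_bottle 0.72 [216.7 206.8 254.6 244.1] [565.3 162.8   0. ]
milk_bottle 0.58 [375.5 283.9 414.8 314.8] [ 407.3 -162.6    0. ]
sample_jar 0.84 [157.4 213.8 186.9 242.1] [562.2 295.5   0. ]
buffer_vial 0.74 [228.4 301.9 247.3 315.6] [394.5 157.8   0. ]
buffer_vial 0.73 [263.9 289.6 277.  303.7] [417.9  91.6   0. ]
buffer_vial 0.65 [229.2 266.  247.9 285.2] [461.5 156.5   0. ]
buffer_vial 0.54 [375.6 284.1 414.8 314.7] [ 407.2 -162.7    0. ]
tray_large 0.63 [164.9 164.4 210.3 208.2] [650.5 265.    0. ]
tray_large 0.61 [274.8 160.  319.  202. ] [657.9  34.7   0. ]
tray_medium 0.6 [
[... 613 characters left out ...]
   0. ]
buffer_vial 0.71 [264.4 282.4 281.9 321.4] [431.2 142.3   0. ]
buffer_vial 0.7 [250.8 260.3 265.6 298.4] [499.6 141.2  -0. ]
buffer_vial 0.62 [297.  261.3 311.3 299.3] [458.5  70.5   0. ]
buffer_vial 0.53 [218.4 206.5 254.4 271.1] [645.  129.8   0. ]
tray_large 0.62 [255.4 207.4 295.3 234.7] [672.   31.4   0. ]
tray_large 0.61 [142.3 240.4 195.1 266.2] [658.7 264.5  -0. ]
tray_medium 0.78 [336.2 253.9 379.1 285.3] [440.  -29.8   0. ]
tray_medium 0.22 [287.3 236.7 315.1 256.9] [556.3  27.2   0. ]
tray_small 0.71 [289.5 237.3 318.2 260.2] [547.6  25.7   0. ]
small_beaker 0.72 [207.9 200.6 232.3 243.3] [725.8 138.    0. ]
dropper_bottle 0.89 [214.3 268.5 239.2 330. ] [474.2 208.5   0. ]
```

View pics/top0.png

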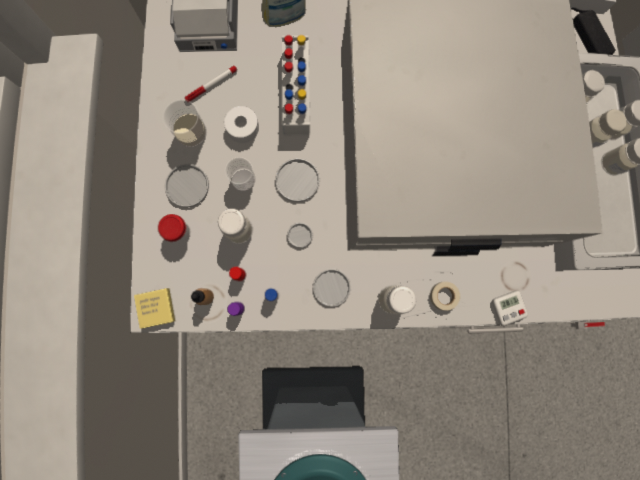

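View pics/scene0.png

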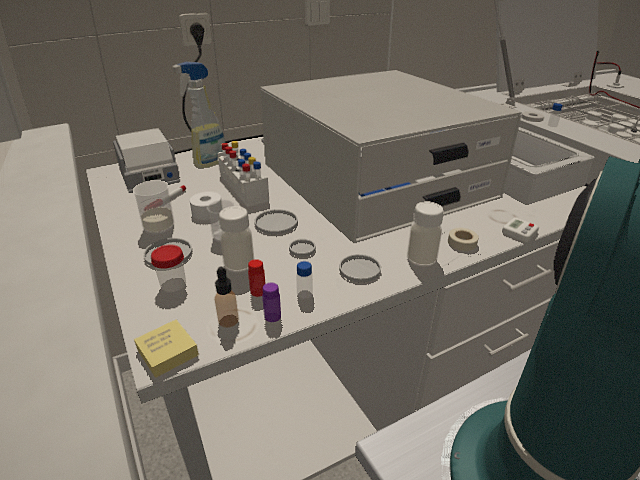

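The top view shows the milk bottles at (232,222) and (402,299), the red-lidded jar at (172,228) and the blue-capped vial at (271,295). The red and purple vials are decoys. The beaker is at (240,175) and the dropper at (203,297). The trays are at (187,186), (297,181), (331,289) and (299,236). Next I'll measure them from depth.

```bash
cat > m.py <<'E'
from h import *
from scipy.optimize import least_squares
np.set_printoptions(precision=1,suppress=True)
def fit(P,r):
    f=lambda c:np.hypot(*(P-c).T)-r
    s=least_squares(f,(P.min(0)+P.max(0))/2,loss='soft_l1',f_scale=2);return s.x,np.abs(s.fun).mean()
if __name__=='__main__':
    C={c:cloud(snap(c)).reshape(-1,3) for c in('top','scene')}
    for n,x,y,h,w in (('milk_a',560,155,112,26),('milk_b',412,-155,112,26),('jar',562,285,69,27),('vial',420,90,62,13.5)):
        for c in C:
            P=C[c];d=np.hypot(P[:,0]-x,P[:,1]-y)<50
            T=P[d&(P[:,2]>h-5)&(P[:,2]<h+8)];B=P[d&(P[:,2]>12)&(P[:,2]<h+15)]
            if len(T):print(n,c,len(T),'z',np.median(T[:,2]),'mean',T[:,:2].mean(0),'mid',(T[:,:2].min(0)+T[:,:2].max(0))/2,'span',np.ptp(T[:,:2],axis=0))
    for n,x,y,r in(('L1',652,264,44.5),('L2',660,34,44.5),('M',433,-28,36.5),('S',545,29,24.5)):
        for c in C:
            P=C[c];q=np.hypot(P[:,0]-x,P[:,1]-y);T=P[(q<r+12)&(q>r-14)&(P[:,2]>6)&(P[:,2]<15)]
            bench=P[(q>r+15)&(q<r+30)]
            if len(T)>5:print(n,c,len(T),np.median(T[:,2]),'bench',np.median(bench[:,2]),fit(T[:,:2],r))
E
python3 m.py
```

```text
milk_a top 560 z 111.81329611329414 mean [554.4 154.4] mid [554.6 154.6] span [46.9 48.1]
milk_a scene 377 z 112.57189356918019 mean [552.6 158.1] mid [555.8 157.6] span [46.3 48.1]
milk_b top 594 z 111.72764523723185 mean [ 408.1 -153.3] mid [ 407.5 -153.4] span [48.7 47.8]
milk_b scene 333 z 111.22541484485356 mean [ 405.8 -149.6] mid [ 408.5 -150.6] span [48.7 47.7]
jar top 582 z 69.3237124300079 mean [552.9 277.6] mid [553.2 278. ] span [51.  51.7]
jar scene 492 z 69.75097696236443 mean [550.8 280.5] mid [553.6 280.1] span [50.4 51.5]
vial top 122 z 62.20549612590531 mean [421.1  86.7] mid [420.7  86.8] span [22.8 21.1]
vial scene 141 z 62.57638426449154 mean [420.8  89.1] mid [422.7  87.7] span [23.8 24.1]
L1 top 317 9.391795650234258 bench 0.6375056463912188 (array([650.8, 265.2]), np.float64(2.762015842351317))
L1 scene 265 9.780941096862819 bench 0.5567160619423817 (array([651.3, 266.7]), np.float64(1.317273941330475))
L2 top 280 9.899859014150763 bench 0.5190283655359735 (array([658.6,  34.7]), np.float64(2.164793628826947))
L2 scene 294 9.90076250210302 bench -615.1984383545852 (array([660.5,  35.1]), np.float64(1.6626695866753358))
M top 240 9.802421267442867 bench 3.8242675757929874 (array([434. , -31.2]), np.float64(2.3250474922548032))
M scene 323 10.043213591675112 bench 0.7500949044357412 (array([435.9, -30.8]), np.float64(1.3208687542376132))
S top 146 9.839721874526049 bench 0.5775500332181309 (array([542.5,  31.5]), np.float64(1.9315402325665714))
S scene 193 9.795984209195183 bench -0.23223285235764024 (array([544. ,  31.6]), np.float64(1.3451907682928248))
```

```bash
cat > mv.py <<'E'
from h import *
from scipy.spatial.transform import Rotation as R
def ori(th):
    z=np.array([0,0,-1.]);y=np.array([np.cos(th),np.sin(th),0]);best=None
    return [R.from_matrix(np.c_[np.cross(s*y,z),s*y,z]).as_rotvec() for s in(1,-1)]
def over(p,th):
    "joint move above p, picking the half turn with the smaller joint travel"
    q0=bot.sense()['q'];c=[(np.abs(np.array(q)-q0).max(),i) for i,o in enumerate(ori(th)) if (q:=bot.ik(p,o)) is not None]
    i=min(c)[1];bot.goto(p,ori(th)[i]);return ori(th)[i]
def pick(x,y,h,th,f,zt):
    over([x,y,zt],th);bot.ungrasp()
    bot.move_linear([x,y,h+45],velocity=200);bot.move_linear([x,y,h-19],velocity=80)
    bot.grab(f);s=bot.sense();print('grip',s['grip_width'],s['gripper_force'],s['ee_pos'],s['time'])
    bot.move_linear([x,y,zt],velocity=150);print('held',bot.sense()['grip_width'])
def place(x,y,h,th,zt):
    o=over([x,y,zt],th)
    bot.move_linear([x,y,h-19+18],velocity=150);bot.wait(.3)
    t=bot.move_linear([x,y,h-19+2.5],velocity=15,threshold=3)
    s=bot.sense();print('touch',t,s['ee_pos'],s['contact_force'],s['grip_width'])
    bot.ungrasp();bot.wait(.2);bot.move_linear([x,y,h+60],velocity=100);bot.move_linear([x,y,zt],velocity=250)
    print('t',bot.sense()['time'])
E
python3 - <<'E'
from mv import *
np.set_printoptions(precision=1,suppress=True)
P=cloud(snap('top')).reshape(-1,3)
c=P[(P[:,2]>190)&(P[:,2]<225)&(P[:,0]<700)&(P[:,0]>300)&(P[:,1]>-450)&(P[:,1]<50)]
print('cabinet',np.percentile(c,[.5,99.5],axis=0))
o=bot.sense()['ee_rot'];p=bot.sense()['ee_pos']
bot.move_linear([p[0],p[1],340],velocity=200)
over([415,-150,340],0)
pick(421.5,87,35,0,8,200)
snap('scene','s1.png')
E
```

```text
cabinet [[ 508.5 -447.9  195.2]
 [ 698.9  -65.1  215.9]]
grip 0.47799756036899177 0.0 [421.5  87.   16. ] 8.1083
held 0.7860225417118805
```

View pics/s1.png

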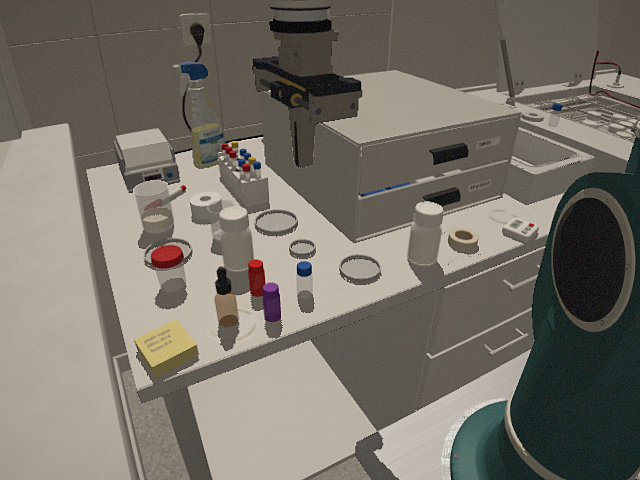

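The scene view shows the gripper closed and empty at (305,160), with the blue-capped vial still standing at (304,280). I'll measure again to see whether it moved.

```bash
sed -i 's/420,90,62/420,87,62/' m.py; python3 m.py | grep -E 'vial'; python3 - <<'E'
from mv import *
np.set_printoptions(precision=1,suppress=True)
s=snap('wrist','w1.png');T=np.array(s['world_from_camera']);print(T)
C=cloud(s);st=bot.sense();print(st['ee_pos'],R.from_rotvec(st['ee_rot']).as_matrix())
for d in bot.find_in('wrist','buffer_vial'):
    e=np.array(d['extent'])*[640,480,640,480];print(d['conf'],e)
P=C.reshape(-1,3);q=P[(abs(P[:,2]-62)<5)&(np.hypot(P[:,0]-421,P[:,1]-87)<60)];print(len(q),q.mean(0) if len(q) else '')
# held gripper seen by scene camera
P=cloud(snap('scene')).reshape(-1,3);q=P[(P[:,2]>195)&(P[:,2]<215)&(np.hypot(P[:,0]-421,P[:,1]-87)<120)];print('fingers',len(q),q.mean(0) if len(q) else '')
q=P[(P[:,2]>5)&(P[:,2]<70)&(np.hypot(P[:,0]-421,P[:,1]-87)<35)]
for z in range(5,70,6):
    k=q[(q[:,2]>=z)&(q[:,2]<z+6)];print(z,len(k),k[:,:2].mean(0) if len(k) else '')
E
```

```text
vial scene 140 z 62.53843610071493 mean [420.8  89. ] mid [422.5  88.3] span [24.1 23.4]
[[  1.    0.   -0.  421.1]
 [  0.   -1.   -0.2 155.9]
 [ -0.    0.2  -1.  406.1]
 [  0.    0.    0.    1. ]]
[421.1  87.  199.5] [[-0.  1. -0.]
 [ 1.  0.  0.]
 [ 0. -0. -1.]]
0.89 [283.  133.  315.5 159.8]
0.73 [316.4 201.  341.1 239.4]
0.59 [359.3 133.1 392.1 164.1]
0.49 [411.6 244.2 462.5 287.4]
0.26 [511.9   1.8 599.5  86.4]
525 [423.9  88.   60.4]
fingers 0 
5 47 [414.8  91.4]
11 41 [414.8  92.2]
17 43 [414.6  92.1]
23 49 [415.1  91.8]
29 47 [414.9  92.2]
35 50 [415.   92.2]
41 53 [415.   92.2]
47 56 [416.   91.4]
53 44 [415.7  91.8]
59 123 [421.5  88.7]
65 0
```

View pics/w1.png

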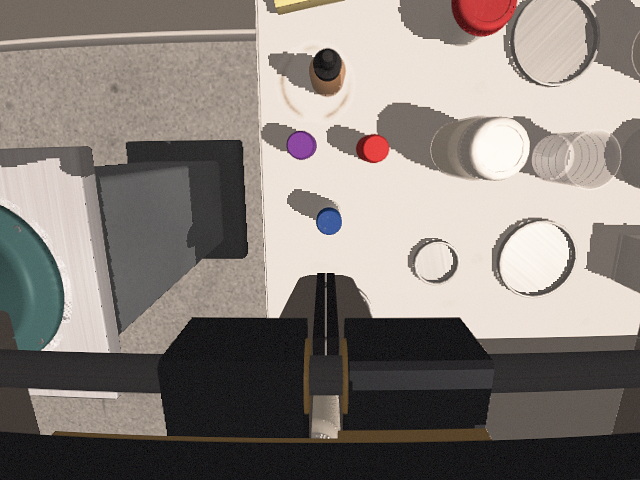

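```bash
python3 - <<'E'
from mv import *
np.set_printoptions(precision=1,suppress=True)
s=snap('scene')
for v in (120,130,140,150,155,160,164): print(v,at_depth(s,300,v),at_depth(s,310,v))
w=snap('wrist')
for u,v in ((321,276),(321,285),(321,300),(331,285),(331,300),(321,330)): print('w',u,v,at_depth(w,u,v))
def proj(s,p):
    T=np.linalg.inv(np.array(s['world_from_camera']));r=cv2.Rodrigues(T[:3,:3])[0]
    return cv2.projectPoints(np.array([p],float),r,T[:3,3],np.array(s['camera_matrix']),np.array(s['dist_coeffs']))[0].ravel()
p=bot.sense()['ee_pos'];print('tcp proj scene',proj(s,p),'wrist',proj(w,p))
E
```

```text
120 [404.9  98.3 308.2] [339.5 117.8 329.6]
130 [404.9  98.6 294.8] [403.2  84.8 293. ]
140 [407.9  97.4 280. ] [405.6  83.6 278.2]
150 [406.7  98.3 266.4] [405.8  83.7 264. ]
155 [409.4  97.2 258.1] [406.   83.7 256.7]
160 [409.4  97.3 250.9] [409.2  82.1 247.9]
164 [411.1  96.6 244.2] [407.8  82.9 242.6]
w 321 276 [419.3  97.9 241.7]
w 321 285 [419.4  97.4 251.9]
w 321 300 [419.6  97.8 269.6]
w 331 285 [423.7  97.5 252.3]
w 331 300 [423.5  97.8 269.6]
w 321 330 [419.8  97.9 294.8]
tcp proj scene [303.3 188.7] wrist [325.6 269.7]
```

The fingertips measure at z≈242 while the state says 200, so there is a discrepancy of about 42 mm. I'll check it with the fingers open and at another height.

```bash
python3 - <<'E'
from mv import *
np.set_printoptions(precision=1,suppress=True)
def tips(tag):
    p=bot.sense()['ee_pos']
    for c in('scene','wrist'):
        P=cloud(snap(c,f'{c}_{tag}.png')).reshape(-1,3)
        q=P[(abs(P[:,1]-p[1])<16)&(abs(P[:,0]-p[0])<70)&(P[:,2]>p[2]-25)&(P[:,2]<p[2]+100)]
        print(tag,c,p,bot.sense()['grip_width'],len(q),np.percentile(q[:,2],[0,.5,2,5,20]) if len(q) else '', np.percentile(q[:,0],[1,99]) if len(q) else '')
tips('closed');bot.ungrasp();tips('open')
bot.move_linear([421.5,87,260]);tips('open_hi')
E
```

```text
closed scene [421.4  87.1 199.8] 0.5565864250853235 923 [237.3 239.  240.3 242.9 253.7] [402.8 435.5]
closed wrist [421.4  87.1 199.8] 0.6984094705405872 4048 [235.9 236.9 238.4 241.1 255.6] [406.4 436.4]
open scene [421.5  87.  200. ] 91.68825560970278 1466 [238.1 238.6 240.3 242.8 253.3] [357.2 480.6]
open wrist [421.5  87.  200. ] 91.70888986879778 8953 [235.9 237.1 239.1 242.8 257.4] [360.5 482.3]
open_hi scene [421.2  86.7 259.5] 91.72794450430877 1716 [297.1 298.2 299.6 302.2 312.7] [356.9 479.6]
open_hi wrist [421.2  86.7 259.5] 91.82750916944482 9119 [294.7 296.4 298.4 302.  316.7] [359.8 481.8]
```

View pics/scene_open.png

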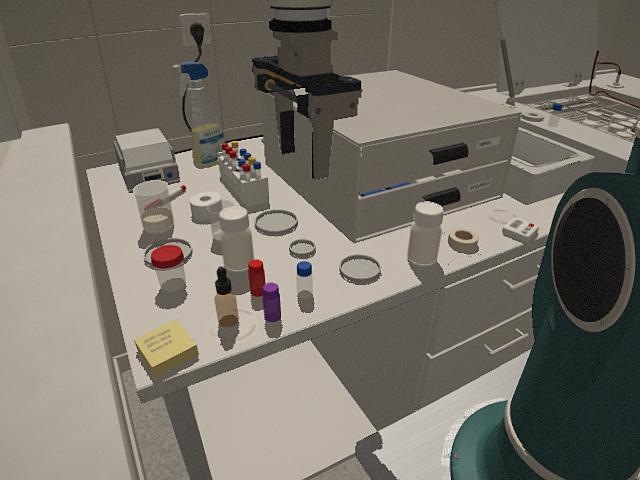

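The scene view shows the open gripper with fingertips near (320,175). They sit about 37 mm above the reported TCP, open or closed and at both heights. That explains the miss, since the pads only closed at cap height. I'll correct every z command by −37 mm and guard the descents.

```bash
sed -i 's/^def pick/D=37  # real finger ends lie this far above the reported TCP\ndef pick/; s/h+45\],velocity=200/h+45-D],velocity=200/; s/bot.move_linear(\[x,y,h-19\],velocity=80)/print("hit",bot.move_linear([x,y,h-19-D],velocity=60,threshold=6))/; s/h-19+18/h-19+18-D/; s/h-19+2.5/h-19+2.5-D/; s/h+60\]/h+60-D]/' mv.py; python3 - <<'E'
from mv import *
pick(421.5,87.5,33,0,8,170)
snap('scene','s2.png')
E
```

```text
hit False
grip 26.969808088519606 7.999978065490723 [421.51539752  87.50193307 -22.99595001] 15.775
held 27.20621678422305
```

View pics/s2.png

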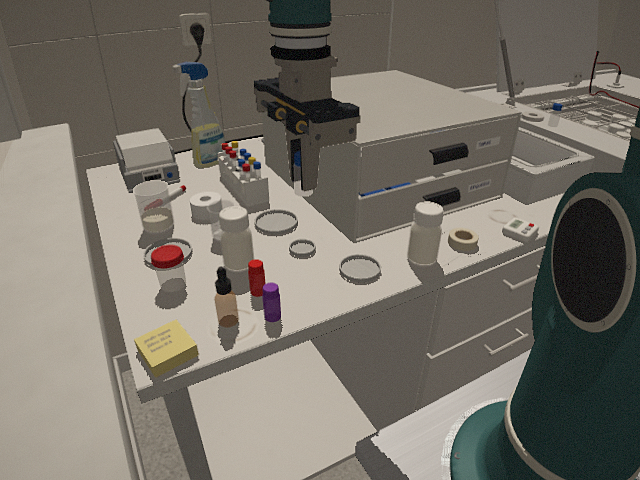

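The vial is held (27 mm wide, blue cap between the fingers at (300,160)). Next I place it and pick milk_a.

```bash
python3 - <<'E'
from mv import *
np.set_printoptions(precision=1,suppress=True)
place(543,31.5,33,0,170)
pick(555,156,72,np.pi/2,20,230)
snap('top','t3.png')
P=cloud(snap('scene')).reshape(-1,3);q=P[(P[:,2]>58)&(P[:,2]<72)&(np.hypot(P[:,0]-543,P[:,1]-31)<40)];print(len(q),np.median(q[:,2]),(q.min(0)+q.max(0))/2)
E
```

```text
touch True [542.8  31.5 -20. ] [-0.7 -0.6  5. ] 26.62654894378272
t 23.1833
hit False
grip 57.640884146654905 19.996452033519745 [555.1 155.9  16. ] 27.2333
held 57.266482449042336
112 65.3581600028121 [542.2  32.3  63.2]
```

View pics/t3.png

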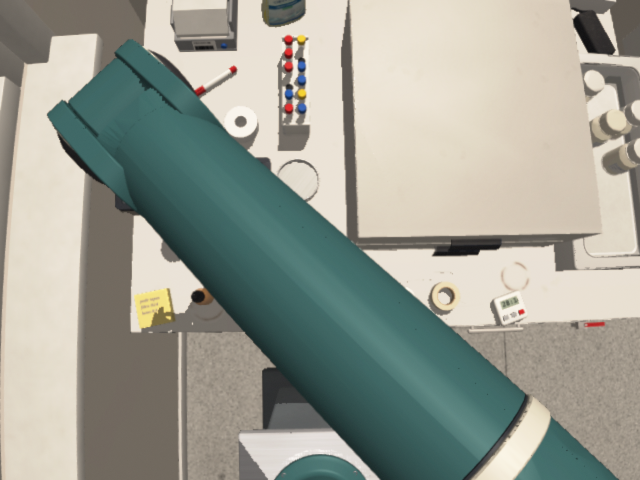

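The vial stands in its tray (top at 65 mm = 62+3, centred). The top view is mostly covered by the arm, but the bottle is held. Next: place milk_a, then pick the jar.

```bash
python3 - <<'E'
from mv import *
np.set_printoptions(precision=1,suppress=True)
place(659.5,35,72,0,230)
pick(553.5,279,61,0,10,180)
s=bot.sense();print(s['contact_force'],s['q'])
snap('scene','s4.png')
E
```

```text
touch True [659.3  35.   19. ] [-0.6  0.   4.3] 57.7938055783737
t 35.15
hit False
grip 54.3321044590219 10.000008344650269 [553.6 279.    5.1] 39.0
held 54.00396558773416
[-0.5  0.2 -0.4] [ 0.   0.5 -0.7  1.6  0.4  1.1 -0.8]
```

View pics/s4.png

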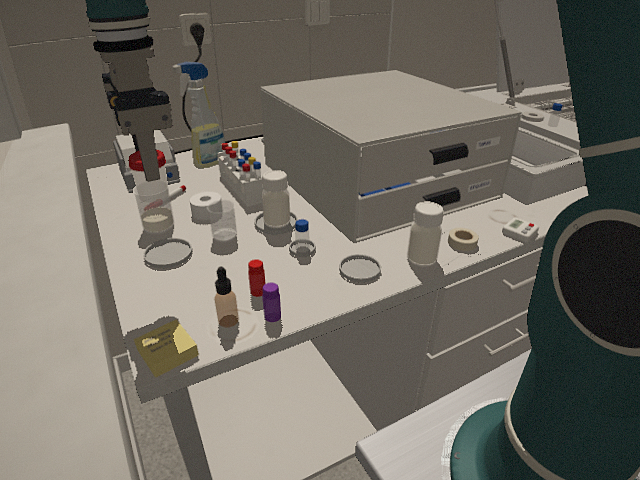

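Milk_a stands in the right large tray at (275,215), the vial is in the small tray at (302,240), and the jar is held. Next: jar to the medium tray, then milk_b.

```bash
python3 - <<'E'
from mv import *
np.set_printoptions(precision=1,suppress=True)
place(435,-31,61,np.arctan2(35,39),190)
pick(408,-152,72,np.pi/2,20,230)
s=bot.sense();print(s['contact_force'],s['q'])
snap('scene','s5.png')
E
```

```text
touch True [435.  -31.    7.9] [-0.4 -0.1  5. ] 53.79534136054207
t 46.55
hit False
grip 57.40270718881504 19.997097551822662 [ 408.  -152.2   16.1] 50.5667
held 57.806748099116945
[ 0.5  0.3 -1.2] [ 1.4  0.2 -1.2  2.   0.2  1.1  1.7]
```

View pics/s5.png

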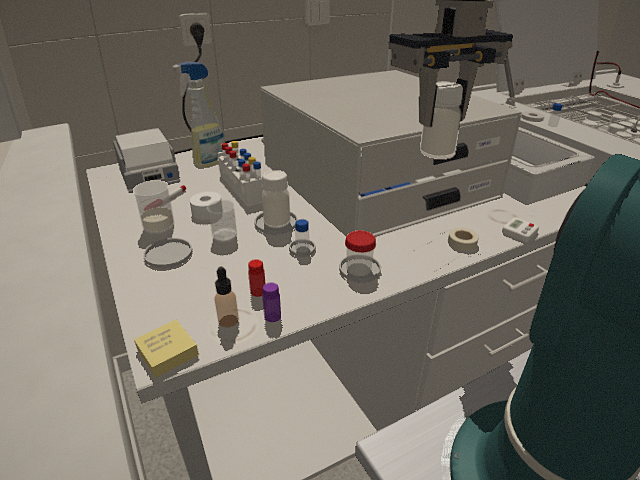

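The jar is in the medium tray at (360,258) and the bottle is held upright at (440,120). I'll place it, retract and check all four.

```bash
python3 - <<'E'
from mv import *
np.set_printoptions(precision=1,suppress=True)
place(651,266,72,0,230)
over([420,-250,330],np.pi/2)
C={c:cloud(snap(c,c+'_end.png')).reshape(-1,3) for c in('top','scene')}
for n,x,y,h in(('mA',659.5,35,115),('mB',651,266,115),('jar',435,-31,72),('vial',543,31.5,65)):
    for c,P in C.items():
        q=P[(abs(P[:,2]-h)<5)&(np.hypot(P[:,0]-x,P[:,1]-y)<40)]
        if len(q):print(n,c,len(q),np.median(q[:,2]),(q.min(0)+q.max(0))[:2]/2-[x,y],np.ptp(q[:,:2],axis=0))
print(bot.sense()['time'])
E
```

```text
touch True [650.9 265.9  19.1] [ 0.5 -0.9  6.4] 57.23859398082796
t 59.1083
mA top 535 114.74685689378964 [-3.2 -1.5] [47.6 46.7]
mA scene 239 114.66035421486328 [-1.6  0.2] [47.5 47.5]
mB top 507 114.80403112612578 [-1.8 -0.3] [47.8 48. ]
mB scene 326 114.80485998501365 [-2.8  1.2] [49.8 49.9]
jar top 597 72.21141484689804 [-1.4  2.2] [49.1 51.1]
jar scene 446 72.74070310696291 [-1.2  3.2] [50.3 51.8]
vial top 128 65.03168837313018 [-2.6  0.5] [23.3 21.3]
vial scene 101 65.58284067805408 [-1.   1.5] [24.3 24.4]
61.275
```

View pics/top_end.png

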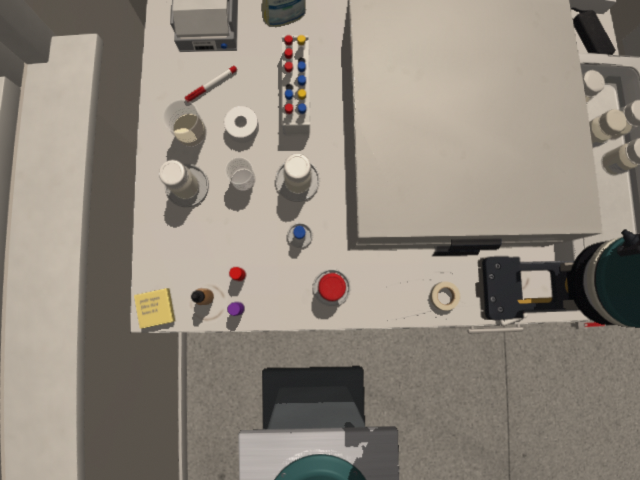

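All four stand upright in their trays, each within about 4 mm of centre and at floor height. The beaker at (240,175) and the dropper at (203,297) have not moved, and the arm is clear.

```bash
python3 -c "
from station import bot
print(bot.hand_in())"
```

```text
the job is handed in; nothing more can be done
None
```

Job handed in at about 61 s: both milk bottles, the jar and the vial stand upright in their trays within about 4 mm of centre, with the beaker and dropper bottle unmoved; the first vial grasp missed because the fingertips sit about 37 mm above the reported TCP, and I corrected for that.

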